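# Set out a clamp unit on its mounting plate

## Task

Set out the clamp unit in build order: lay the large ring centred on top of the round footed base, then the cap, boss up, centred on the ring, then set the stepped jaw block crosswise on the grey plate, midway between the base and the round post. Last, lay the large hexagon nut flat on the bench straight out from the tip of the base's one long foot, in line with it and leaving about 20 mm clear. Leave the small ring, the small nut and the plain round blank where they lie.

Things in the scene. Friction and masses are not known exactly. Their poses are not given: they have to be found in the camera images.
- plate: Fixed dark grey plate on the bench, 100 (x) x 400 (y) x 8 mm thick, turned up to 0.15 rad. Origin: centre of its underside; x across it (away from the robot), y along it, z up. Base and post stand on it, on its long centre line, 120 mm either side of its centre (so its centre is midway between them); which is left or right varies.
- base: Fixed steel base on the plate: round flat-topped body, diameter 80, 22 mm high, with four feet 18 wide, 10 mm high at right angles: three short (tips 54 mm from the axis), one long (tip 85 mm from the axis, overhanging the plate). Origin: on the axis at the underside, 8 mm above the bench. x along the long foot, roughly away from the robot (up to 0.45 rad either way), z up.
- post: Fixed bright steel locating post standing on the plate: a square foot 56 x 56 x 12 mm with a round stud 30 mm in diameter, 42 mm high in all. Origin: centre of its underside, 8 mm above the bench; x and y as the plate's.
- ring: Loose large aluminium ring, outside diameter 60 mm, bore 26 mm, 18 mm high, about 0.13 kg. Origin: centre of its underside; z is its axis.
- cap: Loose aluminium cap: a disc 44 mm in diameter and 12 mm high with a round boss 18 mm in diameter and 6 mm high in the middle of its top. About 0.06 kg. Starts boss up. Origin: centre of its underside; z is its axis, up through the boss.
- nut: Loose large steel hexagon nut, 36 mm across the flats, 22 mm high, with a hexagonal bore 18 mm across the flats, lying flat, about 0.13 kg. Origin: centre of its underside; x points at the middle of a flat (flats every 60 degrees from there), z is its axis.
- jaw: Loose steel stepped jaw block: lower part 60 (x) x 24 (y) x 16 mm high, with a raised step 30 (x) x 24 (y) x 10 mm on the middle of its top, 26 mm high in all, about 0.18 kg. Starts step up. Origin: centre of its underside; x along its length, z up through the step. Set crosswise, its length lies across the plate (along the plate's x).
- small_ring: Loose small aluminium ring, outside diameter 42 mm, bore 22 mm, 14 mm high; not to be moved. Origin: centre of its underside.
- small_nut: Loose small steel hexagon nut, 24 mm across the flats, 14 mm high; not to be moved. Origin: centre of its underside.
- blank: Loose plain aluminium round blank, 50 mm in diameter and 25 mm high, with no boss or bore, on the bench behind the post; not to be moved. Origin: centre of its underside.

How it is judged:
By the outcome, as a careful person would: the job done as asked, in the order asked, and still so for the second after the job is handed in, with the robot touching nothing.
It also fails if it takes over 106 s, if anything falls off the work surface, if the arm or the gripper's body presses on something with over 40 N, if the wrist force passes 120 N, or if a joint passes its speed limit or range.

## Robot

A 6-joint arm with a two-finger parallel gripper is mounted at the origin on the work surface. World frame = base frame: x ahead of the robot, y to its left, z up, the work surface at z = 0. Lengths are in m, angles in rad, forces in N, time in s.
With the tool pointing down it reaches from about 0.375 to 0.975 m from the base axis. Payload 3.8 kg.
Tool frame: the origin (TCP) lies on the centre line of the jaws, within the pads' length; the fingertips stand 25 mm ahead of it and the grasp point (between the pads) lies 6 mm ahead of it; y points along the fingers, z is the direction in which the jaws open and shut, and the axes are right-handed (so a half turn about y gives the same grasp; the last joint's range is limited). The gripper opens to 85 mm and grips with 20 to 120 N. Pads are 22 mm wide; open, the fingers measure 114 mm over their backs; the gripper's body (76 mm by 85 mm) begins 54 mm behind the grasp point. The pads swing forward as they close: fully open they stand 13 mm farther back than shut.
Start: joints at [-1.288, 0.264, 1.604, -0, 1.274, -0.037], TCP at [0.212, -0.641, 0.256] pointing down, gripper open.
Joint ranges: [-2.63, 2.63], [-0.94, 2.18], [0.31, 2.57], [-1.31, 4.45], [0, 2.66], [-2.55, 2.55]. Speed limits (rad/s): [2.57, 2.57, 3.14, 3.14, 3.14, 3.14].

## Interface

Orientations are given as a rotation vector (axis times angle).
In Python, from workcell import bot gives the robot as it stands.
- The arm moves only by the shell command python3 -m jog 'ROWS' [FORCE]. ROWS is JSON, a list of rows, each a list of 5 numbers: the shift along the world's x, y, z in mm, then the turn about the world's z in degrees, then the finger opening in mm, from 0 to 85.4. A call has exactly 10 rows; each row is the pose to reach, as a shift and turn from the pose commanded when the call began; what a row does not reach only later rows make up. A row lasts 1/8 s, in which the tool goes at most 62.5 mm and 10.7 degrees, less where a joint would pass 70% of its speed; a pose out of reach is approached as far as the arm can. A call with a gripper value outside its range is refused whole. The fingers move at their own pace and stop on an object; FORCE is the grip in N (left out, the last holds). Time passes only in rows, so rows that repeat a pose let the fingers close, or fill a call up. It gives the time, the measured TCP pose, the force and the opening at its end, in the units of the state.
- bot.read_state(): the state, without advancing time (a new reading comes with each control period).
- bot.read_camera(name): name is "scene" or "top" or "wrist"; returns a dict with "pixels" (400x640x3 uint8, red, green, blue), "fx", "fy", "cx", "cy" (pixels), "dist" ([k1, k2, p1, p2, k3] as OpenCV has them; the pictures are not rectified), "R" (3x3) and "t" (3): a world point X has camera coordinates R X + t. Camera axes: x right, y down, z forward; pixel columns grow to the right and rows downward; lengths in m; the calibration is good to about 2 mm. A picture is of the moment at which its call begins. There is no depth.
- bot.finish_job(): hands the job in, once; it reports no verdict.
The state is a dict: "time": time; "q": joint angles; "joint_vel": joint speeds; "joint_torque": joint torques, N m; "tool_pos": TCP position; "tcp_rot": TCP orientation; "wrist_force": force on the tool from outside, world axes, zero at the start; "torque": the same for the moment, N m; "width": opening from 0.0 (shut) to 1.0 (fully open).
Only numpy, scipy, OpenCV 4.12 (cv2) and the standard library are available. Lean on these libraries where they do the work, as an engineer would, in place of code of your own. Each camera call takes 0.05 s, during which the arm holds its last target.

## Working session

There is one attempt and no reset: what is moved stays moved. The work goes in short steps, Python scripts to look and compute and a shell command to move; the robot and the scene stay as the last step left them, time stands still between calls to the robot, and variables do not carry over. Pictures are saved under pics/ and viewed, and the job is handed in when it is done.

```bash
mkdir -p pics; ls; python3 - <<'E'
from workcell import bot
import cv2,numpy as np,pickle
d={}
for n in ("scene","top","wrist"):
    c=bot.read_camera(n); d[n]=c
    cv2.imwrite(f"pics/{n}0.png",c["pixels"][:,:,::-1])
    print(n,c["fx"],c["fy"],c["cx"],c["cy"],c["dist"],np.round(c["R"],3).tolist(),np.round(c["t"],3))
pickle.dump(d,open("c0.pkl","wb"))
s=bot.read_state();print(s)
E
```

```text
pics
scene 403.3122871926603 403.3122871926603 319.31422788490465 199.2416386989601 [-4.23538745e-06  0.00000000e+00  0.00000000e+00  0.00000000e+00
  0.00000000e+00] [[0.548, 0.836, -0.02], [0.575, -0.394, -0.717], [-0.607, 0.382, -0.696]] [-0.263 -0.261  1.28 ]
top 399.05151756966023 399.05151756966023 313.1706571576747 205.3339897630852 [-0.08969271  0.          0.          0.          0.        ] [[0.008, -1.0, 0.023], [-0.986, -0.012, -0.168], [0.168, -0.021, -0.986]] [-0.015  0.507  0.936]
wrist 350.32715534892895 350.32715534892895 318.78020370896985 199.2296886789231 [-0.06901806  0.          0.          0.          0.        ] [[0.314, -0.949, -0.002], [-0.903, -0.299, 0.309], [-0.294, -0.095, -0.951]] [-0.674 -0.039  0.38 ]
{'time': 0.15, 'q': array([-1.28789275e+00,  2.64574200e-01,  1.60508118e+00, -1.52291887e-05,
        1.27375239e+00, -3.69184574e-02]), 'joint_vel': array([-9.98394231e-04, -3.07280975e-03, -5.86649874e-03, -4.72660337e-05,
       -1.03455265e-04,  1.18082131e-03]), 'joint_torque': array([ 3.54850899e-04, -5.15905058e+01, -3.67960310e+01, -3.17305171e-05,
        8.10522790e-03,  5.73918769e-06]), 'tool_pos': array([ 0.21204697, -0.64025002,  0.25524072]), 'tcp_rot': array([-0.33067994,  2.05055569, -2.04682117]), 'wrist_force': array([-0.32357024, -0.64253024, -0.15275356]), 'torque': array([ 0.00029138,  0.0372913 , -0.01285548]), 'width': 1.003834699392797}
```

View pics/top0.png

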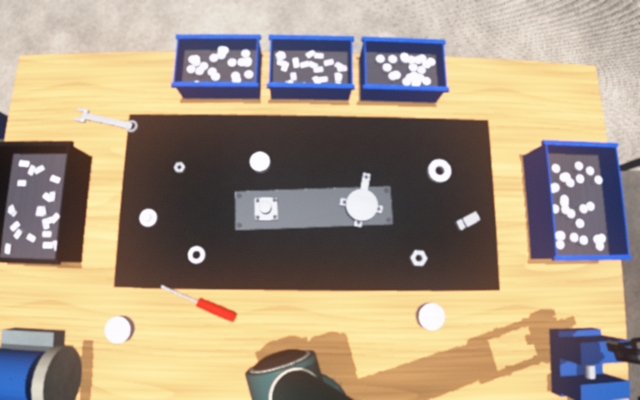

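View pics/scene0.png

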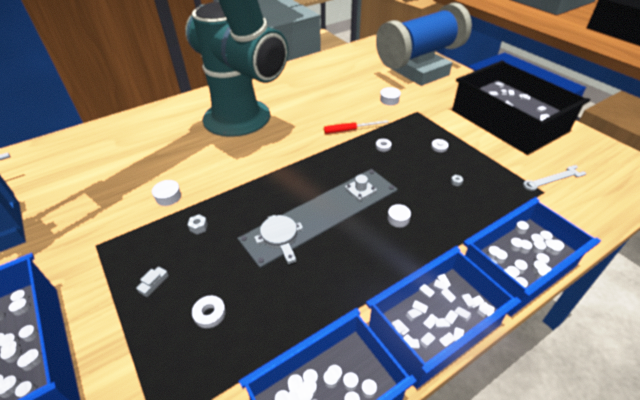

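View pics/wrist0.png

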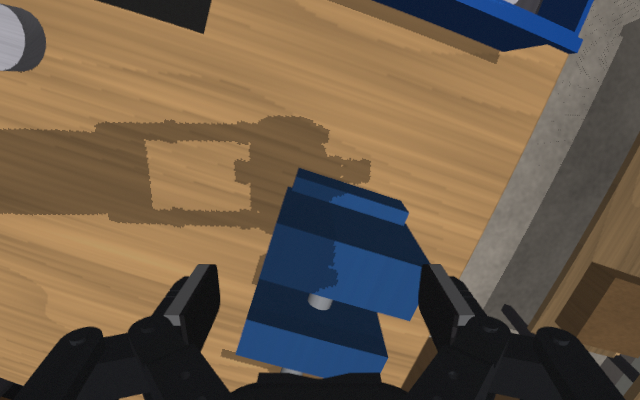

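```bash
cat > h.py <<'E'
import numpy as np,cv2
from workcell import bot
def proj(c,P):
    P=np.asarray(P,float).reshape(-1,3)
    K=np.array([[c["fx"],0,c["cx"]],[0,c["fy"],c["cy"]],[0,0,1.]])
    r,_=cv2.Rodrigues(np.array(c["R"]))
    return cv2.projectPoints(P,r,np.array(c["t"],float),K,np.array(c["dist"],float))[0].reshape(-1,2)
def ray(c,uv,z):
    K=np.array([[c["fx"],0,c["cx"]],[0,c["fy"],c["cy"]],[0,0,1.]])
    p=cv2.undistortPoints(np.array(uv,float).reshape(-1,1,2),K,np.array(c["dist"],float)).reshape(-1,2)
    d=np.c_[p,np.ones(len(p))]@np.array(c["R"])
    o=-np.array(c["R"]).T@np.array(c["t"])
    return o+d*((z-o[2])/d[:,2])[:,None]
E
python3 - <<'E'
from h import *
import pickle
d=pickle.load(open("c0.pkl","rb"));c=d["top"];s=d["scene"]
g={"ring":(440,170,.018),"jaw":(469,220,.02),"nut":(419,258,.022),"cap":(148,217,.012),"base":(362,205,.03),"post":(265,208,.05),"sring":(196,254,.014),"snut":(179,167,.014),"blank":(260,161,.025)}
for k,(u,v,z) in g.items():
    p=ray(c,(u,v),z)[0]; print(k,np.round(p,3),np.round(proj(s,p),0)[0])
im=c["pixels"][:,:,::-1]
cr=cv2.resize(im[140:280,220:500],None,fx=2.85,fy=2.85,interpolation=cv2.INTER_CUBIC)
cv2.imwrite("pics/topz.png",cr)
E
```

```text
ring [ 0.608 -0.34   0.018] [207. 309.]
jaw [ 0.477 -0.409  0.02 ] [150. 278.]
nut [ 0.381 -0.275  0.022] [196. 221.]
cap [0.477 0.408 0.012] [439. 144.]
base [ 0.511 -0.132  0.03 ] [277. 228.]
post [0.498 0.107 0.05 ] [359. 178.]
sring [0.386 0.279 0.014] [383. 143.]
snut [0.608 0.336 0.014] [457. 178.]
blank [0.623 0.126 0.025] [398. 212.]
```

View pics/topz.png

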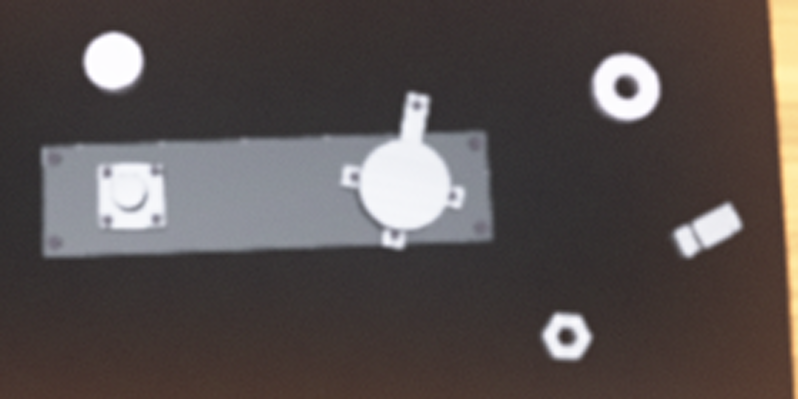

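```bash
python3 - <<'E'
from h import *
import pickle
d=pickle.load(open("c0.pkl","rb"));c=d["wrist"]
R=np.array(c["R"]);o=-R.T@c["t"]
s=bot.read_state();T=cv2.Rodrigues(s["tcp_rot"])[0]
print(np.round(T,3)); print("cam in tool",T.T@(o-s["tool_pos"]),"R cam->tool",np.round(T.T@R.T,3))
print(proj(c,s["tool_pos"]+T@[0,.006,0]))
E
python3 -m jog '[[40,30,0,0,85],[90,70,0,0,85],[140,110,0,0,85],[190,150,0,0,85],[240,190,0,0,85],[280,220,0,0,85],[320,250,0,0,85],[350,270,0,0,85],[370,280,0,0,85],[370,280,0,0,85]]' 30
python3 - <<'E'
from h import *
import pickle
c=bot.read_camera("wrist");pickle.dump(c,open("c1.pkl","wb"));cv2.imwrite("pics/w1.png",c["pixels"][:,:,::-1])
print(proj(c,[[.608,-.34,.018],[.477,-.409,.02]]))
E
```

```text
[[-0.949 -0.001  0.314]
 [-0.314  0.002 -0.949]
 [-0.    -1.    -0.002]]
cam in tool [-0.07966788 -0.11723568 -0.00039908] R cam->tool [[ 0.     0.951  0.309]
 [-0.    -0.309  0.951]
 [ 1.    -0.    -0.   ]]
[[319.78902706 292.00880823]]
time: 1.4
tool_pos: [0.583, -0.3602, 0.2558]
tcp_rot: [-0.333, 2.048, -2.048]
wrist_force: [0.0, -0.1, 0.2]
width: 0.993
[[307.96162431 137.29786454]
 [330.37750251 267.09306349]]
```

View pics/w1.png

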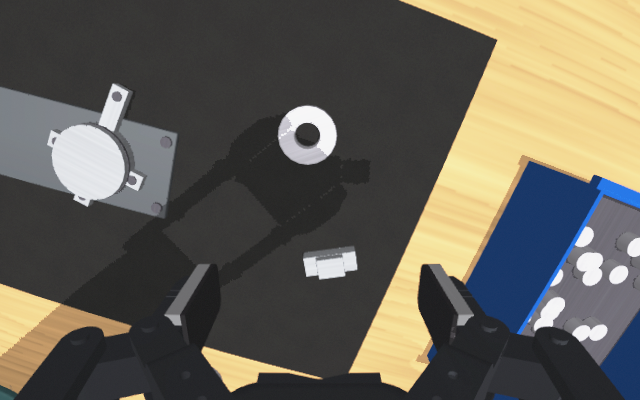

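```bash
cat >> h.py <<'E'
def cyl(r,z0,z1,x=0,y=0,n=48,ph=0):
    a=np.arange(n)*2*np.pi/n+ph
    return np.vstack([np.c_[x+r*np.cos(a),y+r*np.sin(a),np.full(n,z)] for z in (z0,z1)])
def box(x0,x1,y0,y1,z0,z1):
    return np.array([[x,y,z] for z in (z0,z1) for x,y in ((x0,y0),(x1,y0),(x1,y1),(x0,y1))],float)
E1=1e-3
def hexa(af,h): return cyl(af/np.sqrt(3),0,h,n=6,ph=np.pi/6)
foot=.018
M={"ring":[cyl(.03,0,.018)],"cap":[cyl(.022,0,.012),cyl(.009,.012,.018)],"nut":[hexa(.036,.022)],
"jaw":[box(-.03,.03,-.012,.012,0,.016),box(-.015,.015,-.012,.012,.016,.026)],
"base":[cyl(.04,0,.022),box(0,.085,-.009,.009,0,.010),box(-.054,0,-.009,.009,0,.010),box(-.009,.009,-.054,.054,0,.010)],
"post":[box(-.028,.028,-.028,.028,0,.012),cyl(.015,.012,.042)],"plate":[box(-.05,.05,-.2,.2,0,.008)],
"basetop":[cyl(.04,.0218,.022),box(.03,.085,-.009,.009,.0098,.010)]}
def place(P,x,y,z,th):
    c,s=np.cos(th),np.sin(th); return np.c_[P[:,0]*c-P[:,1]*s+x,P[:,0]*s+P[:,1]*c+y,P[:,2]+z]
S=4
def render(c,name,x,y,z,th,win):
    u0,v0,u1,v1=win
    m=np.zeros(((v1-v0)*S,(u1-u0)*S),np.uint8)
    for P in M[name]:
        q=(proj(c,place(P,x,y,z,th))-[u0,v0]+.5)*S-.5
        cv2.fillConvexPoly(m,cv2.convexHull(np.round(q*16).astype(np.int32)),255,shift=4)
    return cv2.resize(m,(u1-u0,v1-v0),interpolation=cv2.INTER_AREA)/255.
def fit(c,name,x,y,z,th,thr,pad=12,seg=None,ign=None):
    from scipy.optimize import minimize
    q=np.vstack([proj(c,place(P,x,y,z,th)) for P in M[name]])
    u0,v0=np.maximum(np.floor(q.min(0)).astype(int)-pad,0);u1,v1=np.ceil(q.max(0)).astype(int)+pad
    u1=min(u1,640);v1=min(v1,400);win=(u0,v0,u1,v1)
    g=c["pixels"][v0:v1,u0:u1].astype(float).mean(2)
    lo,hi=thr; obs=np.clip((g-lo)/(hi-lo),0,1)
    if name in("ring","nut"): # fill bore
        b=(obs>.5).astype(np.uint8); cs,h=cv2.findContours(b,cv2.RETR_EXTERNAL,cv2.CHAIN_APPROX_NONE)
        k=max(cs,key=cv2.contourArea); f=np.zeros_like(b); cv2.drawContours(f,[k],-1,1,-1); f=cv2.erode(f,np.ones((3,3))); obs=np.maximum(obs,f)
    def cost(p): return ((render(c,name,p[0]/1e3,p[1]/1e3,z,p[2]/50,win)-obs)**2).sum()
    p0=np.array([x*1e3,y*1e3,th*50])
    sim=np.array([p0,p0+[6,0,0],p0+[0,6,0],p0+[0,0,5]])
    r=minimize(cost,p0,method="Nelder-Mead",options=dict(initial_simplex=sim,xatol=.05,fatol=.01))
    r=minimize(cost,r.x,method="Nelder-Mead",options=dict(initial_simplex=r.x+np.array([[0,0,0],[2,0,0],[0,2,0],[0,0,3]]),xatol=.03,fatol=.005))
    return np.round([r.x[0],r.x[1],np.degrees(r.x[2]/50)],2),round(r.fun,1)
E
python3 - <<'E'
from h import *
import pickle
c=pickle.load(open("c1.pkl","rb"));t=pickle.load(open("c0.pkl","rb"))["top"]
g=c["pixels"].mean(2).astype(int)
print(g[160,40:180:3]);print(g[135,270:345:3]);print(g[265,295:365:3]); gt=t["pixels"].mean(2).astype(int);print(gt[205,335:400:2]);print(gt[170,425:456])
for th,cc in((90,c),(110,t)):
    T=(th-30,th+30)
    print("ring",fit(cc,"ring",.608,-.34,0,0,T))
    print("jaw",fit(cc,"jaw",.477,-.409,0,.45 if cc is t else 0.45,T),fit(cc,"jaw",.477,-.409,0,-1.0,T))
print("nut",fit(t,"nut",.381,-.275,0,.5,(80,140)),"cap",fit(t,"cap",.477,.408,0,0,(80,140)))
for cc in (c,t): print("base",fit(cc,"base",.511,-.132,.008,-.1,(150,190)),fit(cc,"basetop",.511,-.132,.008,-.1,(170,190)))
print("post",fit(t,"post",.498,.107,.008,0,(150,190)))
print("plate",fit(t,"plate",.505,-.012,0,0,(65,110)))
E
```

```text
[128 128 128 128 194 229 231 230 230 227 229 230 227 228 231 232 230 226
 228 230 228 228 229 229 228 228 229 228  96  96  92  93 133 134 133 134
 134 134 134 134 134 134 134 134 106  52  56]
[ 41  40  41 202 246 204 198 198 135  39  56  55  54  55  54  55  45 245
 246 246 246 246 191  54  54]
[ 54  54  56 190 229 230 230 183 233 233 232 232 231 230 229 228 210 230
 228 228 228  54  55  57]
[144 146 152 174 188 192 241 246 245 245 244 244 244 244 244 244 245 244
 244 243 242 224 187 186 148 139 140 139 104  50  50  50  49]
[ 55  69 112 182 240 251 252 252 252 240 177  88  51  52  52  56  70  95
 139 213 248 252 252 253 252 234 147  70  52  54  55]
ring (array([ 609.46, -338.44,    1.18]), np.float64(17.8))
jaw (array([ 478.21, -408.37,  117.08]), np.float64(22.8)) (array([ 478.33, -408.59,  -63.02]), np.float64(26.3))
ring (array([ 609.84, -340.67,    2.53]), np.float64(9.3))
jaw (array([ 478.51, -411.38,  -61.32]), np.float64(11.8)) (array([ 478.59, -411.1 ,  -60.38]), np.float64(11.9))
nut (array([ 382.15, -276.29,   55.51]), np.float64(7.0)) cap (array([477.15, 410.75,   6.02]), np.float64(11.7))
base (array([ 512.58, -129.31,  -11.03]), np.float64(1330.2)) (array([ 514.33, -130.92,  -10.83]), np.float64(515.1))
base (array([ 514.59, -132.33,  -10.54]), np.float64(39.3)) (array([ 513.26, -131.65,  -10.21]), np.float64(116.7))
post (array([502.36, 109.04,   2.13]), np.float64(46.3))
plate (array([507.98, -11.62,   2.76]), np.float64(127.0))
```

```bash
python3 -m jog '[[27,21,-40,0,76],[27,21,-90,0,76],[27,21,-140,0,76],[27,21,-180,0,76],[27,21,-205,0,76],[27,21,-220,0,76],[27,21,-227,0,76],[27,21,-229,0,76],[27,21,-229,0,76],[27,21,-229,0,76]]' 30
python3 - <<'E'
from h import *
c=bot.read_camera("wrist");cv2.imwrite("pics/w2.png",c["pixels"][:,:,::-1])
print(bot.read_state()["tool_pos"])
E
```

```text
time: 2.7
tool_pos: [0.61, -0.3402, 0.0286]
tcp_rot: [-0.329, 2.047, -2.049]
wrist_force: [-0.0, 0.2, 0.3]
width: 0.892
[ 0.60985257 -0.34003659  0.02834679]
```

View pics/w2.png

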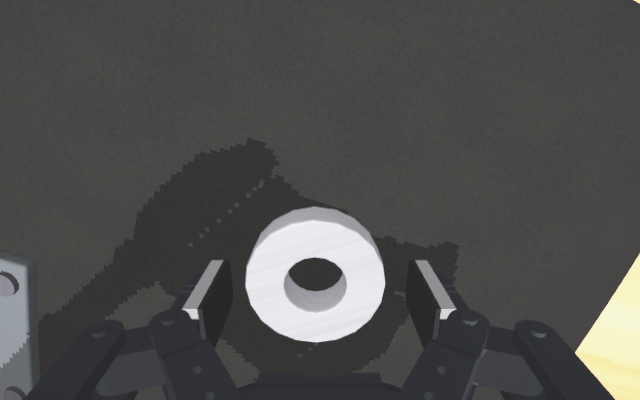

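```bash
python3 - <<'E'
from h import *
c=bot.read_camera("wrist");s=bot.read_state();T=cv2.Rodrigues(s["tcp_rot"])[0]
for y in (-.01,.0,.006,.012,.018,.025):
    print(y,np.round(proj(c,s["tool_pos"]+np.array([[x,y,z] for x in(-.011,.011) for z in (-.038,-.0525)])@T.T)).tolist())
im=c["pixels"][220:340,140:300,::-1];cv2.imwrite("pics/w2z.png",cv2.resize(im,None,fx=4,fy=4))
p=s["tool_pos"]+T@[0,.01,0];print(proj(c,p))
print(fit(c,"ring",.61,-.34,0,0,(90,150)))
E
```

```text
-0.01 [[213.0, 290.0], [173.0, 289.0], [219.0, 340.0], [181.0, 339.0]]
0.0 [[220.0, 275.0], [183.0, 275.0], [225.0, 323.0], [190.0, 322.0]]
0.006 [[224.0, 268.0], [188.0, 267.0], [229.0, 314.0], [195.0, 313.0]]
0.012 [[228.0, 260.0], [193.0, 260.0], [232.0, 305.0], [199.0, 305.0]]
0.018 [[231.0, 254.0], [198.0, 254.0], [235.0, 298.0], [204.0, 297.0]]
0.025 [[235.0, 247.0], [203.0, 247.0], [239.0, 289.0], [208.0, 289.0]]
[[319.30732805 286.41072486]]
(array([ 608.62, -338.5 ,    3.51]), np.float64(597.7))
```

View pics/w2z.png

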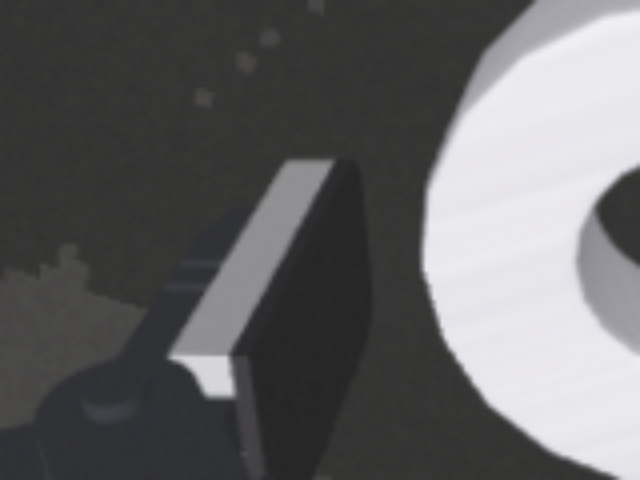

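```bash
python3 -m jog '[[0,0,-3,0,76],[0,0,-5,0,76],[0,0,-5,0,70],[0,0,-5,0,62],[0,0,-5,0,55],[0,0,-5,0,55],[0,0,-5,0,55],[0,0,-5,0,55],[0,0,-5,0,55],[0,0,-5,0,55]]' 40
python3 - <<'E'
from h import *
c=bot.read_camera("wrist");cv2.imwrite("pics/w3.png",c["pixels"][:,:,::-1])
print(bot.read_state()["tool_pos"])
E
```

```text
time: 4.05
tool_pos: [0.6094, -0.3399, 0.0225]
tcp_rot: [-0.33, 2.048, -2.049]
wrist_force: [-0.2, 0.4, 2.4]
width: 0.67
[ 0.60936709 -0.33988688  0.02247097]
```

View pics/w3.png

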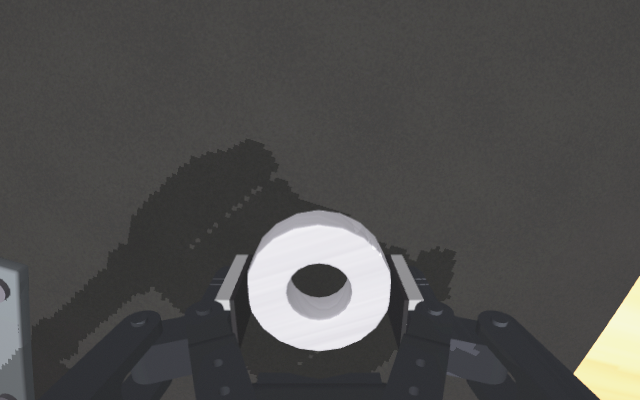

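```bash
cat >> h.py <<'E'
M["basef"]=[(cyl(.04,0,.0),255),(box(0,.085,-.009,.009,0,.01),0),(box(-.054,0,-.009,.009,0,.01),0),(box(-.009,.009,-.054,.054,0,.01),0),
 (box(0,.085,-.009,.009,.01,.01),255),(box(-.054,0,-.009,.009,.01,.01),255),(box(-.009,.009,-.054,.054,.01,.01),255),(cyl(.04,0,.022),0),(cyl(.04,.022,.022),255)]
_r0=render
def render(c,name,x,y,z,th,win):
    if not isinstance(M[name][0],tuple): return _r0(c,name,x,y,z,th,win)
    u0,v0,u1,v1=win
    m=np.zeros(((v1-v0)*S,(u1-u0)*S),np.uint8)
    for P,val in M[name]:
        q=(proj(c,place(P,x,y,z,th))-[u0,v0]+.5)*S-.5
        cv2.fillConvexPoly(m,cv2.convexHull(np.round(q*16).astype(np.int32)),val,shift=4)
    return cv2.resize(m,(u1-u0,v1-v0),interpolation=cv2.INTER_AREA)/255.
E
sed -i 's/q=np.vstack(\[proj(c,place(P,x,y,z,th)) for P in M\[name\]\])/q=np.vstack([proj(c,place(P[0] if isinstance(P,tuple) else P,x,y,z,th)) for P in M[name]])/' h.py
python3 - <<'E'
from h import *
import pickle
c=pickle.load(open("c1.pkl","rb"));t=pickle.load(open("c0.pkl","rb"))["top"];s=pickle.load(open("c0.pkl","rb"))["scene"]
for cc in (c,t,s): print("base",fit(cc,"basef",.513,-.132,.008,-.19,(170,200),pad=5))
for cc in (s,): print("ring0 scene",fit(cc,"ring",.609,-.34,0,0,(90,150)),fit(cc,"jaw",.478,-.41,0,-1.06,(90,150)),fit(cc,"nut",.382,-.276,0,.97,(90,150)),fit(cc,"cap",.477,.41,0,0,(90,150)))
w=bot.read_camera("wrist"); st=bot.read_state()
f=w["pixels"].mean(2)
b=((f>185)).astype(np.uint8); b[:, :245]=0;b[:,395:]=0;b[360:]=0;b[:200]=0
k=max(cv2.findContours(b,0,1)[0],key=cv2.contourArea); k=cv2.convexHull(k)
m=ray(w,k.reshape(-1,2),.018); (x,y),r=cv2.minEnclosingCircle((m[:,:2]*1e3).astype(np.float32));print(x,y,r)
T=cv2.Rodrigues(st["tcp_rot"])[0]; print(T.T@(np.array([x,y,18])-st["tool_pos"]*1e3))
E
```

```text
base (array([ 514.44, -131.47,  -10.43]), np.float64(378.4))
base (array([ 513.34, -131.45,  -10.56]), np.float64(31.7))
base (array([ 513.96, -131.44,  -10.71]), np.float64(65.8))
ring0 scene (array([ 606.29, -338.31,    4.23]), np.float64(15.0)) (array([ 474.33, -408.47,  -59.47]), np.float64(67.3)) (array([ 377.01, -273.2 ,   60.06]), np.float64(143.1)) (array([ 4.7435e+02,  4.1259e+02, -4.0000e-01]), np.float64(128.4))
610.239013671875 -339.3049621582031 29.505653381347656
[-0.9591666   4.50415063 -0.29676994]
```

```bash
python3 -m jog '[[0,0,30,0,55],[0,0,70,0,55],[-10,22,80,0,55],[-30,66,80,0,55],[-52,114,80,0,55],[-72,158,80,0,55],[-88,192,80,0,55],[-95,206,80,0,55],[-96,208,80,0,55],[-96,208,80,0,55]]' 40
python3 - <<'E'
from h import *
c=bot.read_camera("wrist");cv2.imwrite("pics/w4.png",c["pixels"][:,:,::-1])
print(bot.read_state()["tool_pos"])
E
```

```text
time: 5.4
tool_pos: [0.514, -0.1326, 0.1025]
tcp_rot: [-0.329, 2.048, -2.049]
wrist_force: [0.0, 0.3, -0.5]
width: 0.669
[ 0.51407302 -0.13280096  0.10253376]
```

View pics/w4.png

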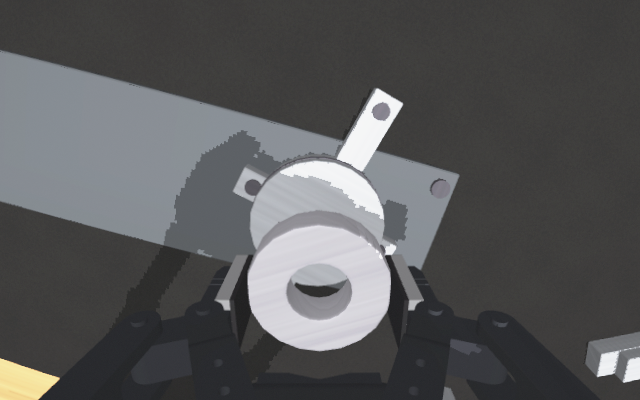

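```bash
python3 - <<'E'
from h import *
c=bot.read_camera("wrist");im=cv2.resize(c["pixels"][80:360,160:480,::-1].copy(),None,fx=2,fy=2)
b=np.array([.514,-.1316])
for r,z in((.04,.03),):
    P=np.c_[b+r*np.c_[np.cos(np.linspace(0,6.28,60)),np.sin(np.linspace(0,6.28,60))],np.full(60,z)]
    cv2.polylines(im,[np.round((proj(c,P)-[160,80])*2).astype(np.int32)],True,(0,0,255),1)
cv2.imwrite("pics/w4z.png",im)
# edge subpixel
g=cv2.GaussianBlur(c["pixels"],(3,3),0).mean(2)
ang=np.radians(np.r_[-80:95:3])  # radial scan around far side in world
pts=[]
for a in ang:
    d=np.array([np.cos(a),np.sin(a)])*1.0
    # scan r 34..46 mm
    rs=np.arange(.034,.046,.0002); P=np.c_[b+rs[:,None]*d,np.full(len(rs),.03)]
    q=proj(c,P); v=cv2.remap(g.astype(np.float32),q[:,0].astype(np.float32)[None],q[:,1].astype(np.float32)[None],1)[0]
    gr=np.diff(v); k=np.argmin(gr)
    pts.append((np.degrees(a),rs[k]*1e3,gr[k]))
print(np.round(pts,1).tolist())
E
```

```text
[[-80.0, 38.2, -9.0], [-77.0, 38.4, -10.9], [-74.0, 38.4, -11.3], [-71.0, 38.8, -11.6], [-68.0, 38.8, -12.5], [-65.0, 38.8, -10.5], [-62.0, 39.0, -14.5], [-59.0, 38.6, -20.0], [-56.0, 39.2, -21.2], [-53.0, 39.2, -20.8], [-50.0, 39.0, -16.1], [-47.0, 39.0, -14.9], [-44.0, 39.0, -16.9], [-41.0, 39.2, -15.7], [-38.0, 39.2, -14.3], [-35.0, 39.0, -16.4], [-32.0, 39.2, -17.7], [-29.0, 39.2, -16.7], [-26.0, 39.6, -16.6], [-23.0, 39.6, -17.0], [-20.0, 39.4, -17.4], [-17.0, 39.4, -17.4], [-14.0, 39.6, -18.3], [-11.0, 39.6, -17.5], [-8.0, 39.8, -17.3], [-5.0, 39.6, -16.5], [-2.0, 39.6, -17.7], [1.0, 39.8, -17.7], [4.0, 40.0, -15.8], [7.0, 40.0, -16.7], [10.0, 39.8, -17.2], [13.0, 39.8, -17.8], [16.0, 40.2, -17.2], [19.0, 40.0, -18.3], [22.0, 40.2, -14.3], [25.0, 39.8, -18.0], [28.0, 40.0, -16.3], [31.0, 40.0, -17.0], [34.0, 40.0, -15.0], [37.0, 40.2, -17.0], [40.0, 40.0, -19.0], [43.0, 40.0, -17.0], [46.0, 40.0, -16.9], [49.0, 40.6, -10.7], [52.0, 40.2, -10.5], [55.0, 40.2, -10.7], [58.0, 40.2, -10.9], [61.0, 40.4, -10.5], [64.0, 40.2, -11.1], [67.0, 40.0, -10.9], [70.0, 40.2, -12.7], [73.0, 40.2, -12.6], [76.0, 40.0, -12.7], [79.0, 40.4, -9.2], [82.0, 39.6, -4.0], [85.0, 39.6, -9.7], [88.0, 40.0, -11.5], [91.0, 40.2, -11.8], [94.0, 40.4, -12.1]]
```

View pics/w4z.png

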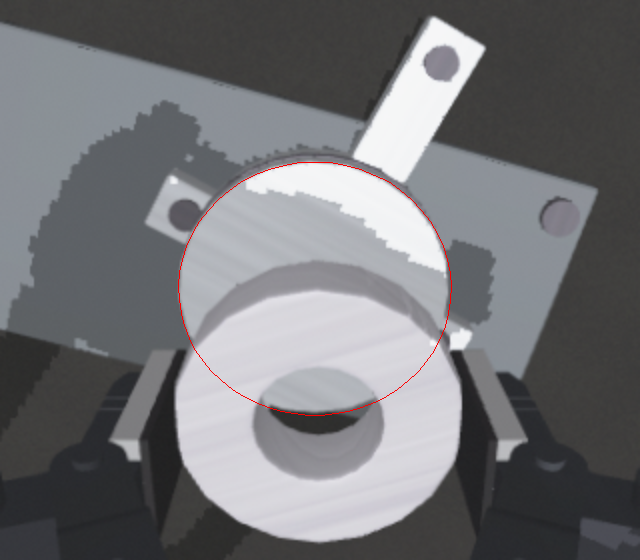

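```bash
python3 -m jog '[[-1,1,-20,0,55],[-1,1.5,-38,0,55],[-1,1.5,-47,0,55],[-1,1.5,-49.5,0,55],[-1,1.5,-50,0,55],[-1,1.5,-50,0,55],[-1,1.5,-50,0,64],[-1,1.5,-50,0,72],[-1,1.5,-50,0,76],[-1,1.5,-50,0,78]]' 40
python3 -m jog '[[-0,0,30,0,80],[0,0,80,0,80],[-10,0,130,0,80],[-30,0,170,0,80],[-50,0,190,0,80],[-60,0,200,0,80],[-60,0,200,0,80],[-60,0,200,0,80],[-60,0,200,0,80],[-60,0,200,0,80]]' 40
python3 - <<'E'
from h import *
import pickle
c=bot.read_camera("wrist");cv2.imwrite("pics/w5.png",c["pixels"][:,:,::-1])
t=bot.read_camera("top");cv2.imwrite("pics/t5.png",t["pixels"][:,:,::-1])
pickle.dump([c,t],open("c5.pkl","wb"))
print(bot.read_state()["tool_pos"])
E
```

```text
time: 6.75
tool_pos: [0.5123, -0.1303, 0.0524]
tcp_rot: [-0.33, 2.048, -2.049]
wrist_force: [0.7, 0.3, -0.2]
width: 0.912
time: 8.0
tool_pos: [0.4522, -0.1301, 0.2514]
tcp_rot: [-0.332, 2.05, -2.048]
wrist_force: [0.4, -0.7, -0.2]
width: 0.938
[ 0.45221404 -0.13018739  0.25172587]
```

View pics/w5.png

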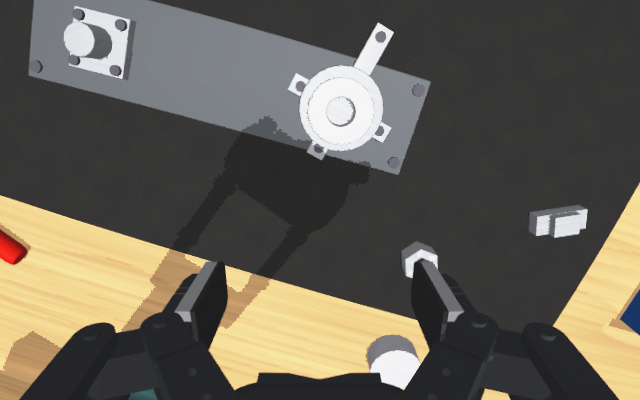

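```bash
cat >> h.py <<'E'
def circ(c,b,r,z,w=.006,sign=-1,minabs=3,ang=range(0,360,4)):
    """radial edge search + robust circle fit in plane z"""
    from scipy.optimize import least_squares
    g=c["pixels"].astype(np.float32).mean(2); g=cv2.GaussianBlur(g,(3,3),0)
    b=np.array(b,float)
    for it in range(2):
        pts=[]
        for a in ang:
            d=np.array([np.cos(np.radians(a)),np.sin(np.radians(a))])
            rs=np.arange(r-w,r+w,.0002);P=np.c_[b+rs[:,None]*d,np.full(len(rs),z)]
            q=proj(c,P).astype(np.float32);v=cv2.remap(g,q[:,:1],q[:,1:],1)[:,0]
            gr=sign*np.diff(v);k=np.argmax(gr)
            if gr[k]>minabs: pts.append(P[k,:2])
        pts=np.array(pts)*1e3
        f=least_squares(lambda p:np.hypot(*(pts-p[:2]).T)-p[2],[b[0]*1e3,b[1]*1e3,r*1e3],loss="soft_l1",f_scale=.4)
        b=f.x[:2]/1e3; w=min(w,.004)
    res=np.abs(f.fun)
    return np.round(f.x,2),len(pts),round(float(np.median(res)),2)
E
python3 - <<'E'
from h import *
import pickle
c,t=pickle.load(open("c5.pkl","rb"))
for n,cc in(("w",c),("t",t)):
    print(n,"base",circ(cc,(.513,-.131),.04,.03),"ring",circ(cc,(.513,-.131),.03,.048),"bore",circ(cc,(.513,-.131),.013,.048,sign=1,w=.004))
z=c["pixels"][0:180,240:460,::-1];cv2.imwrite("pics/w5z.png",cv2.resize(z,None,fx=3.3,fy=3.3,interpolation=2))
E
```

```text
w base (array([ 514.17, -130.89,   39.29]), 83, 0.17) ring (array([ 511.9 , -133.84,   32.56]), 47, 0.48) bore (array([ 513.12, -129.57,   13.4 ]), 61, 0.16)Traceback (most recent call last):
  File "<stdin>", line 5, in <module>
  File "h.py", line 78, in circ
    f=least_squares(lambda p:np.hypot(*(pts-p[:2]).T)-p[2],[b[0]*1e3,b[1]*1e3,r*1e3],loss="soft_l1",f_scale=.4)
    return func(*args, **kwargs)
    vector_fun = VectorFunction(
        fun_wrapped,
    ...<6 lines>...
        workers=workers
    )
    self._update_fun()
    ~~~~~~~~~~~~~~~~^^
    self.f = self.fun_wrapped(xp_copy(self.x))
             ~~~~~~~~~~~~~~~~^^^^^^^^^^^^^^^^^
    return np.atleast_1d(self.fun(x))
                         ~~~~~~~~^^^
    return self.f(x, *self.args, **self.kwargs)
           ~~~~~~^^^^^^^^^^^^^^^^^^^^^^^^^^^^^^
  File "h.py", line 78, in <lambda>
    f=least_squares(lambda p:np.hypot(*(pts-p[:2]).T)-p[2],[b[0]*1e3,b[1]*1e3,r*1e3],loss="soft_l1",f_scale=.4)
                                        ~~~^~~~~~
ValueError: operands could not be broadcast together with shapes (0,) (2,)
```

```bash
python3 - <<'E'
from h import *
import pickle
c,t=pickle.load(open("c5.pkl","rb"))
a=[c["pixels"][40:170,280:420,::-1],t["pixels"][170:240,325:400,::-1]]
z=cv2.resize(a[0],None,fx=4,fy=4,interpolation=2)
for b,r,zz in (((.51417,-.13089),.04,.03),((.51312,-.12957),.03,.048),((.51312,-.12957),.013,.048)):
    an=np.linspace(0,6.28,80);P=np.c_[b[0]+r*np.cos(an),b[1]+r*np.sin(an),np.full(80,zz)]
    cv2.polylines(z,[np.round((proj(c,P)-[280,40]+.5)*4*8).astype(np.int32)],True,(0,0,255),1,shift=3)
cv2.imwrite("pics/w5z.png",z)
cv2.imwrite("pics/t5z.png",cv2.resize(a[1],None,fx=6,fy=6,interpolation=2))
E
```

```text
(no output)
```

View pics/w5z.png

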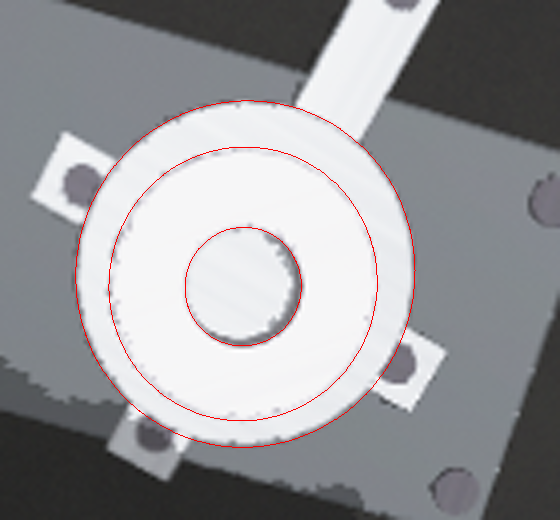

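View pics/t5z.png

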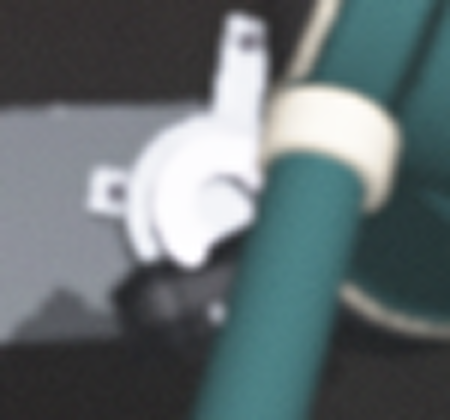

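```bash
python3 -m jog '[[20,0,-30,0,76],[45,-1,-80,0,76],[61,-1.3,-130,0,76],[61,-1.3,-165,0,76],[61,-1.3,-185,0,76],[61,-1.3,-195,0,76],[61,-1.3,-199,0,76],[61,-1.3,-199,0,76],[61,-1.3,-199,0,70],[61,-1.3,-199,0,62]]' 20
python3 -m jog '[[0,0,0,0,56],[0,0,0,0,56],[0,0,0,0,56],[0,0,0,0,56],[0,0,0,0,62],[0,0,0,0,72],[0,0,0,0,78],[0,0,0,0,80],[0,0,10,0,80],[0,0,40,0,80]]' 20
python3 -m jog '[[0,0,40,0,80],[0,0,80,0,80],[-20,0,120,0,80],[-40,0,150,0,80],[-40,0,160,0,80],[-40,0,160,0,80],[-40,0,160,0,80],[-40,0,160,0,80],[-40,0,160,0,80],[-40,0,160,0,80]]' 20
python3 - <<'E'
from h import *
import pickle
c=bot.read_camera("wrist");cv2.imwrite("pics/w6.png",c["pixels"][:,:,::-1])
pickle.dump(c,open("c6.pkl","wb"))
print("base",circ(c,(.514,-.131),.04,.03),"bore",circ(c,(.514,-.131),.013,.048,sign=1,w=.004))
E
```

```text
time: 9.35
tool_pos: [0.5138, -0.1318, 0.0542]
tcp_rot: [-0.329, 2.047, -2.049]
wrist_force: [-0.8, -0.0, -0.3]
width: 0.724
time: 10.6
tool_pos: [0.5116, -0.1311, 0.0924]
tcp_rot: [-0.334, 2.052, -2.048]
wrist_force: [0.3, -1.0, 0.1]
width: 0.931
time: 11.85
tool_pos: [0.4731, -0.1315, 0.2528]
tcp_rot: [-0.331, 2.049, -2.048]
wrist_force: [-0.1, -0.1, -0.3]
width: 0.936
base (array([ 514.21, -130.9 ,   39.15]), 87, 0.25) bore (array([ 513.82, -131.1 ,   13.34]), 59, 0.11)
```

View pics/w6.png

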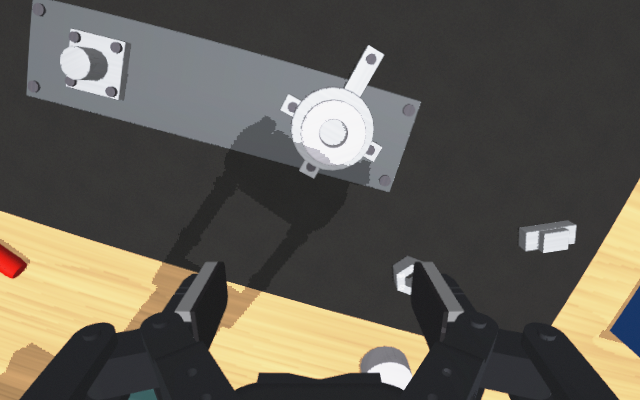

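```bash
python3 -m jog '[[0,30,0,3,80],[0,80,0,9,80],[0,135,0,16,80],[0,190,0,23,80],[-2,245,0,30,80],[-4,300,0,37,80],[-6,355,0,44,80],[-8,410,0,51,80],[-9,460,0,57,80],[-9,494,0,57,80]]' 30
python3 - <<'E'
from h import *
import pickle
import time
c=bot.read_camera("wrist");cv2.imwrite("pics/w7.png",c["pixels"][:,:,::-1])
pickle.dump(c,open("c7.pkl","wb"))
s=bot.read_state();print(s["q"],s["tool_pos"])
print(fit(c,"cap",.477,.41,0,0,(90,150)))
print(circ(c,(.477,.41),.022,.012,minabs=6))
E
```

```text
time: 13.15
tool_pos: [0.4638, 0.3648, 0.2532]
tcp_rot: [-1.078, 1.394, -1.393]
wrist_force: [-0.9, -0.2, -0.5]
width: 0.936
[0.62721812 0.10880779 1.79216701 0.00306074 1.23819731 0.87978922] [0.46378975 0.3680904  0.25318133]
(array([477.55, 410.67,   2.47]), np.float64(7.6))
(array([477.41, 410.68,  21.81]), 90, 0.2)
```

View pics/w7.png

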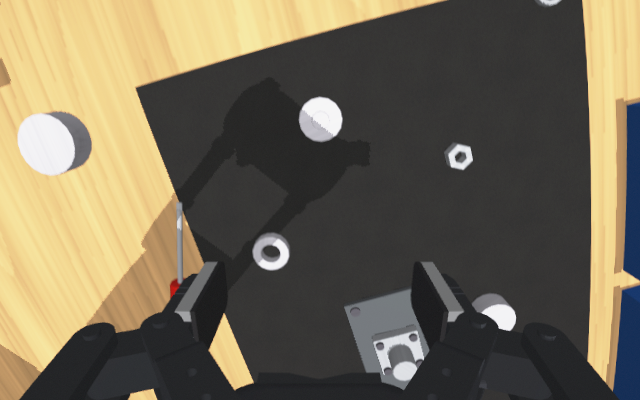

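```bash
python3 -m jog '[[13,48,-40,0,70],[13,48,-80,0,70],[13,48,-120,0,70],[13,48,-150,0,70],[13,48,-170,0,70],[13,48,-180,0,70],[13,48,-180,0,70],[13,48,-180,0,70],[13,48,-180,0,70],[13,48,-180,0,70]]' 30
python3 - <<'E'
from h import *
c=bot.read_camera("wrist");cv2.imwrite("pics/w8.png",c["pixels"][:,:,::-1])
s=bot.read_state();print(s["tool_pos"])
print(circ(c,(.477,.41),.022,.012,minabs=6,w=.004))
E
```

```text
time: 14.45
tool_pos: [0.4777, 0.4108, 0.0742]
tcp_rot: [-1.075, 1.395, -1.395]
wrist_force: [0.5, 0.3, 0.1]
width: 0.821
[0.47748194 0.41066528 0.07396125]
(array([477.68, 411.15,  22.36]), 90, 0.59)
```

View pics/w8.png

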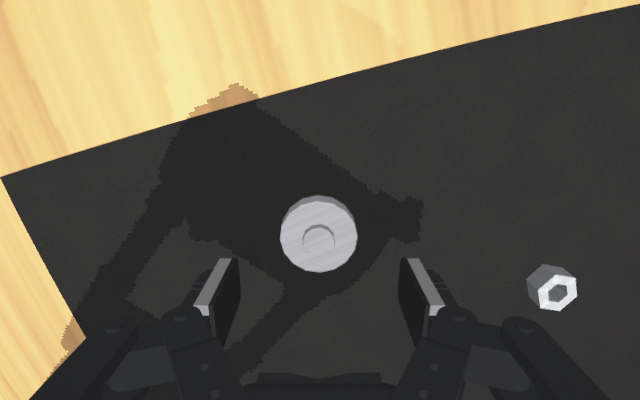

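```bash
python3 -m jog '[[0,0,-20,0,60],[0,0,-35,0,60],[0,0,-44,0,60],[0,0,-48,0,60],[0,0,-48,0,54],[0,0,-48,0,46],[0,0,-48,0,40],[0,0,-48,0,38],[0,0,-48,0,38],[0,0,-48,0,38]]' 30
python3 - <<'E'
from h import *
c=bot.read_camera("wrist");cv2.imwrite("pics/w9.png",c["pixels"][:,:,::-1])
s=bot.read_state();print(s["tool_pos"])
r=circ(c,s["tool_pos"][:2],.022,.012,minabs=4,w=.004);print(r,r[0][:2]-s["tool_pos"][:2]*1e3)
E
```

```text
time: 15.75
tool_pos: [0.4778, 0.4109, 0.0261]
tcp_rot: [-1.075, 1.395, -1.395]
wrist_force: [0.6, -0.3, 5.1]
width: 0.493
[0.477846   0.41091974 0.02614019]
(array([478.22, 411.74,  22.64]), 90, 0.74) [0.37399983 0.82025576]
```

View pics/w9.png

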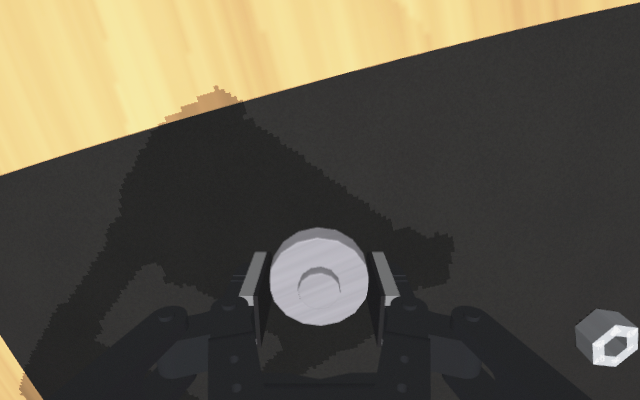

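```bash
python3 -m jog '[[0,0,30,0,38],[0,0,70,0,38],[2,-30,90,-4,38],[6,-85,100,-11,38],[10,-140,100,-18,38],[14,-195,100,-25,38],[18,-250,100,-32,38],[22,-305,100,-39,38],[26,-360,100,-46,38],[30,-415,100,-52,38]]' 30
python3 -m jog '[[3,-50,-20,-3,38],[5,-90,-20,-5,38],[5.4,-117,-20,-5,38],[5.4,-127.4,-20,-5,38],[5.4,-127.4,-35,-5,38],[5.4,-127.4,-40,-5,38],[5.4,-127.4,-40,-5,38],[5.4,-127.4,-40,-5,38],[5.4,-127.4,-40,-5,38],[5.4,-127.4,-40,-5,38]]' 30
python3 - <<'E'
from h import *
c=bot.read_camera("wrist");cv2.imwrite("pics/w10.png",c["pixels"][:,:,::-1])
s=bot.read_state();print(s["tool_pos"])
r=circ(c,s["tool_pos"][:2],.022,s["tool_pos"][2]-.014,minabs=4,w=.004);print(r,r[0][:2]-s["tool_pos"][:2]*1e3)
print(circ(c,(.514,-.131),.03,.048,w=.004,minabs=3,ang=range(-60,110,3)),circ(c,(.514,-.131),.04,.030,w=.004,minabs=3,ang=range(-60,110,3)))
E
```

```text
time: 17.05
tool_pos: [0.5063, -0.0063, 0.1246]
tcp_rot: [-0.41, 2.0, -2.0]
wrist_force: [0.7, 0.7, -2.1]
width: 0.496
time: 18.3
tool_pos: [0.5129, -0.1319, 0.0856]
tcp_rot: [-0.33, 2.048, -2.049]
wrist_force: [-0.3, -0.4, -0.5]
width: 0.498
[ 0.51284767 -0.13196499  0.08562117]
(array([ 511.84, -131.87,   21.4 ]), 90, 0.19) [-1.00766651  0.09499342]
(array([ 514.05, -131.34,   28.85]), 57, 0.17) (array([ 514.51, -130.81,   39.27]), 57, 0.14)
```

View pics/w10.png

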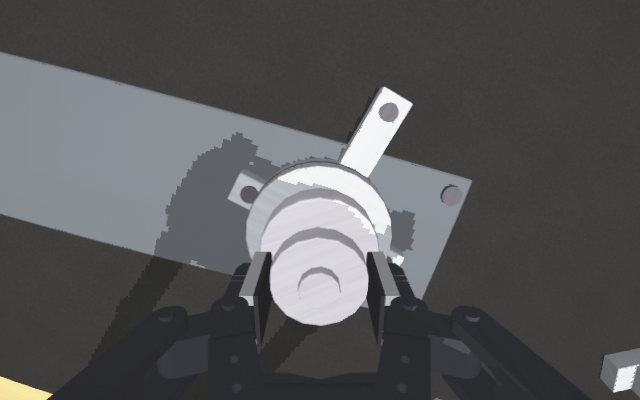

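```bash
python3 - <<'E'
from h import *
a=cv2.imread("pics/w9.png")[215:340,250:390];b=cv2.imread("pics/w10.png")[215:340,250:390]
cv2.imwrite("pics/cmp.png",cv2.resize(np.hstack([cv2.convertScaleAbs(a,alpha=1.3),b]),None,fx=2.8,fy=2.8,interpolation=2))
E
```

```text
(no output)
```

View pics/cmp.png

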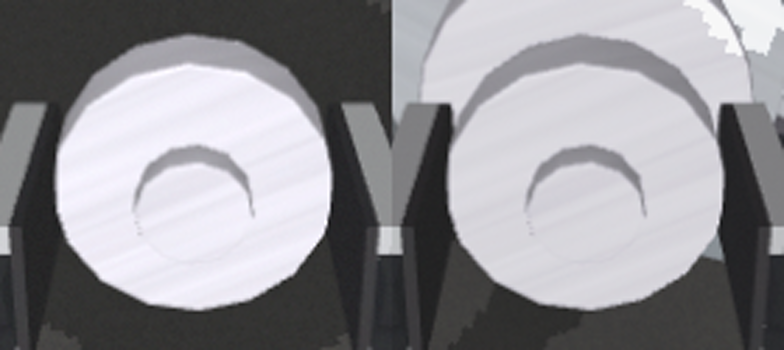

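```bash
python3 -m jog '[[2,0.7,-4,0,38],[2,0.7,-8,0,38],[2,0.7,-10.5,0,38],[2,0.7,-11.3,0,38],[2,0.7,-11.3,0,38],[2,0.7,-11.3,0,44],[2,0.7,-11.3,0,52],[2,0.7,-11.3,0,58],[2,0.7,-11.3,0,62],[2,0.7,-11.3,0,62]]' 30
python3 -m jog '[[0,0,20,0,70],[0,0,70,0,80],[-20,0,120,0,80],[-40,0,160,0,80],[-40,0,175,0,80],[-40,0,180,0,80],[-40,0,180,0,80],[-40,0,180,0,80],[-40,0,180,0,80],[-40,0,180,0,80]]' 30
python3 - <<'E'
from h import *
c=bot.read_camera("wrist");cv2.imwrite("pics/w11.png",c["pixels"][:,:,::-1])
z=c["pixels"][80:190,270:400,::-1];cv2.imwrite("pics/w11z.png",cv2.resize(z,None,fx=5,fy=5,interpolation=2))
print("base",circ(c,(.514,-.131),.04,.03),"ring",circ(c,(.514,-.131),.03,.048,w=.003,minabs=2),"cap",circ(c,(.514,-.131),.022,.060,w=.003,minabs=2),"boss",circ(c,(.514,-.131),.009,.066,w=.003,minabs=2))
E
```

```text
time: 19.6
tool_pos: [0.5146, -0.1313, 0.074]
tcp_rot: [-0.33, 2.049, -2.049]
wrist_force: [-0.4, 1.3, 0.1]
width: 0.727
time: 20.85
tool_pos: [0.4744, -0.1311, 0.2532]
tcp_rot: [-0.332, 2.05, -2.048]
wrist_force: [-0.1, -0.4, -1.3]
width: 0.934
base (array([ 514.28, -130.84,   39.19]), 88, 0.21) ring (array([ 513.44, -131.83,   28.94]), 70, 0.29) cap (array([ 513.61, -131.34,   20.65]), 50, 0.37) boss (array([ 513.12, -131.3 ,    8.03]), 30, 0.21)
```

View pics/w11.png

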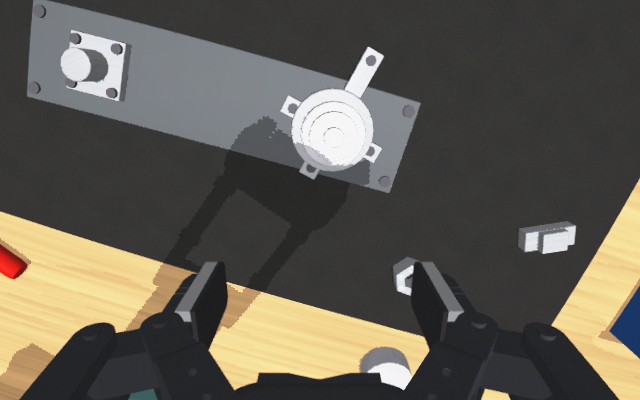

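View pics/w11z.png

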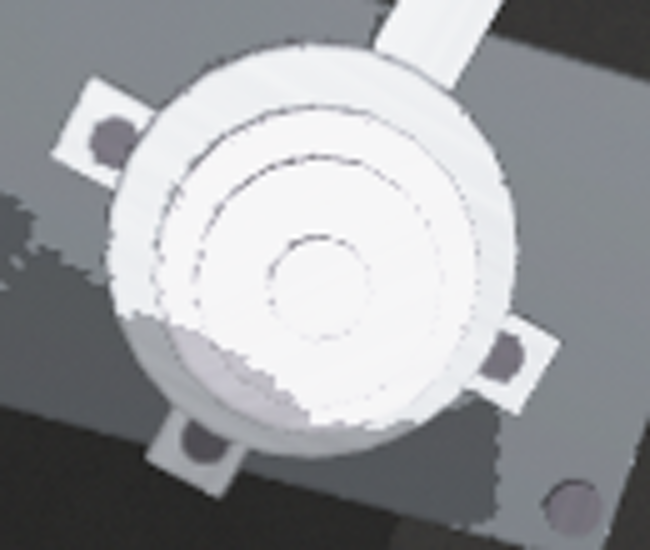

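```bash
python3 -m jog '[[0,-20,0,-10,70],[-4,-60,0,-20,70],[-8,-105,0,-30,70],[-12,-150,0,-40,70],[-16,-190,0,-50,70],[-19,-220,-10,-60,70],[-19,-233,-30,-70,70],[-19,-233,-50,-80,70],[-19,-233,-50,-80,70],[-19,-233,-50,-80,70]]' 30
python3 - <<'E'
from h import *
import pickle
c=bot.read_camera("wrist");cv2.imwrite("pics/w12.png",c["pixels"][:,:,::-1])
pickle.dump(c,open("c12.pkl","wb"))
s=bot.read_state();print(s["q"],s["tool_pos"]); T=cv2.Rodrigues(s["tcp_rot"])[0];print(np.degrees(np.arctan2(T[1,2],T[0,2])))
print(fit(c,"jaw",.478,-.409,0,-1.07,(80,110)))
E
```

```text
time: 22.15
tool_pos: [0.4559, -0.3644, 0.2046]
tcp_rot: [-0.932, -1.565, 1.566]
wrist_force: [-0.7, 0.1, -0.3]
width: 0.817
[-7.16818494e-01  1.29692094e-01  1.86017237e+00  4.23926732e-05
  1.14998454e+00  1.92782175e+00] [ 0.45620385 -0.36451615  0.20512963]
-151.52768486481585
(array([ 478.43, -408.62,  -62.97]), np.float64(9.1))
```

View pics/w12.png

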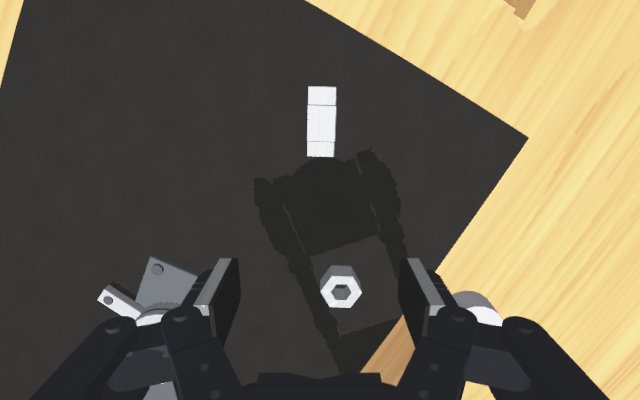

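```bash
python3 -m jog '[[8,-15,-30,-1.5,50],[18,-35,-80,-1.5,50],[22,-44,-125,-1.5,50],[22.3,-44.3,-155,-1.5,50],[22.3,-44.3,-170,-1.5,50],[22.3,-44.3,-175,-1.5,50],[22.3,-44.3,-175,-1.5,50],[22.3,-44.3,-175,-1.5,40],[22.3,-44.3,-175,-1.5,30],[22.3,-44.3,-175,-1.5,18]]' 50
python3 -m jog '[[0,0,0,0,18],[0,0,0,0,18],[0,0,0,0,18],[0,0,20,0,18],[0,0,50,0,18],[0,0,70,0,18],[0,0,70,0,18],[0,0,70,0,18],[0,0,70,0,18],[0,0,70,0,18]]' 50
python3 - <<'E'
from h import *
import pickle
c=bot.read_camera("wrist");cv2.imwrite("pics/w13.png",c["pixels"][:,:,::-1])
pickle.dump(c,open("c13.pkl","wb"))
s=bot.read_state();print(s["tool_pos"]); T=cv2.Rodrigues(s["tcp_rot"])[0];print(np.degrees(np.arctan2(T[1,2],T[0,2])))
E
```

```text
time: 23.45
tool_pos: [0.4785, -0.4092, 0.0302]
tcp_rot: [-0.952, -1.545, 1.546]
wrist_force: [-1.4, 1.3, 3.4]
width: 0.272
time: 24.7
tool_pos: [0.4773, -0.408, 0.0977]
tcp_rot: [-0.948, -1.545, 1.544]
wrist_force: [-0.6, -0.2, -1.2]
width: 0.264
[ 0.47746759 -0.40817599  0.09797275]
-153.1768391093608
```

View pics/w13.png

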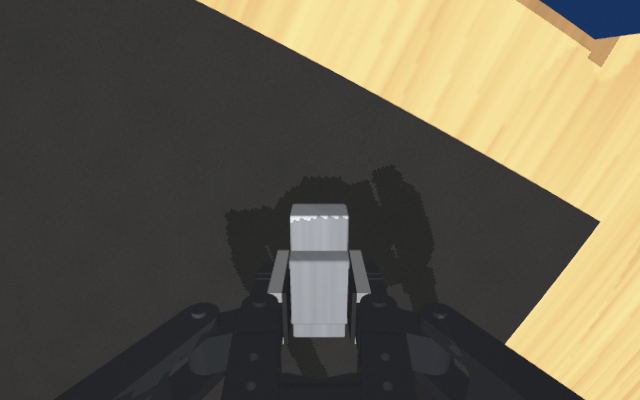

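```bash
python3 - <<'E'
from h import *
import pickle
c=pickle.load(open("c13.pkl","rb"));g=c["pixels"].mean(2)
print([ (v,int(g[v,312:328].mean())) for v in range(200,345)])
s=bot.read_state();T=cv2.Rodrigues(s["tcp_rot"])[0];z=s["tool_pos"][2]-.030
for x in(-.03,-.015,.015,.03):
    for h in ((0,.016,.026) if abs(x)<.02 else (0,.016)):
        p=np.array([*(s["tool_pos"]+T@[x,0,0])[:2],z+h]);print(x,h,proj(c,p)[0].round(1))
E
```

```text
[(200, 40), (201, 40), (202, 40), (203, 59), (204, 93), (205, 105), (206, 105), (207, 106), (208, 107), (209, 108), (210, 110), (211, 111), (212, 111), (213, 112), (214, 113), (215, 141), (216, 192), (217, 200), (218, 196), (219, 174), (220, 174), (221, 174), (222, 174), (223, 174), (224, 174), (225, 174), (226, 173), (227, 174), (228, 174), (229, 173), (230, 173), (231, 173), (232, 173), (233, 173), (234, 173), (235, 173), (236, 173), (237, 173), (238, 173), (239, 173), (240, 173), (241, 173), (242, 173), (243, 172), (244, 173), (245, 172), (246, 172), (247, 172), (248, 172), (249, 172), (250, 155), (251, 110), (252, 103), (253, 103), (254, 104), (255, 104), (256, 105), (257, 105), (258, 105), (259, 107), (260, 120), (261, 142), (262, 156), (263, 164), (264, 167), (265, 167), (266, 167), (267, 167), (268, 167), (269, 167), (270, 167), (271, 167), (272, 167), (273, 166), (274, 166), (275, 166), (276, 166), (277, 166), (278, 166), (279, 166), (280, 166), (281, 166), (282, 166), (283, 165), (284, 165), (285, 165), (286, 165), (287, 165), (288, 165), (289, 165), (290, 165), (291, 165), 
[... 172 characters left out ...]
, 164), (307, 164), (308, 164), (309, 164), (310, 163), (311, 163), (312, 163), (313, 163), (314, 163), (315, 164), (316, 163), (317, 164), (318, 163), (319, 163), (320, 163), (321, 163), (322, 163), (323, 159), (324, 156), (325, 165), (326, 165), (327, 165), (328, 165), (329, 165), (330, 165), (331, 165), (332, 165), (333, 165), (334, 164), (335, 164), (336, 157), (337, 89), (338, 54), (339, 54), (340, 54), (341, 54), (342, 54), (343, 53), (344, 54)]
-0.03 0 [319.7 201.3]
-0.03 0.016 [319.8 214. ]
-0.015 0 [319.6 232.5]
-0.015 0.016 [319.7 248. ]
-0.015 0.026 [319.8 259.5]
0.015 0 [319.6 289.4]
0.015 0.016 [319.7 309.3]
0.015 0.026 [319.8 323.9]
0.03 0 [319.6 315.3]
0.03 0.016 [319.7 336.9]
```

```bash
python3 - <<'E'
from h import *
import pickle
c6=pickle.load(open("c6.pkl","rb"));c7=pickle.load(open("c7.pkl","rb"));t=pickle.load(open("c0.pkl","rb"))["top"];s=pickle.load(open("c0.pkl","rb"))["scene"]
M["postf"]=[(box(-.028,.028,-.028,.028,0,.012),0),(box(-.028,.028,-.028,.028,.012,.012),255),(cyl(.015,.012,.042),0),(cyl(.015,.042,.042),255)]
for n,c in(("w6",c6),("t",t),("s",s)):
    print(n,fit(c,"postf",.5025,.109,.008,.05,(165,200),pad=5), circ(c,(.5025,.109),.015,.05,w=.004))
    print(" plate",fit(c,"plate",.508,-.011,0,.05,(70,100),pad=6) if n!="w6" else "")
E
```

```text
w6 (array([502.8 , 108.81,   2.86]), np.float64(541.2)) (array([503.05, 108.2 ,  14.29]), 90, 0.24)
 plate 
t (array([502.25, 109.21,   3.25]), np.float64(57.7)) (array([503.26, 111.55,  16.32]), 10, 0.21)
 plate (array([508.05, -11.6 ,   2.75]), np.float64(102.4))
s (array([502.47, 108.1 ,   1.18]), np.float64(52.7)) (array([501.59, 108.58,  14.92]), 76, 0.94)
 plate (array([504.1 , -10.03,   2.76]), np.float64(1591.6))
```

```bash
python3 -m jog '[[0,15,25,5,18],[2,55,40,14,18],[6,110,40,23,18],[10,165,40,32,18],[14,220,40,41,18],[18,275,40,50,18],[23,330,40,59,18],[28,380,40,66,18],[30,397,40,66,18],[30,397,40,66,18]]' 50
python3 -m jog '[[0,0,-20,0,18],[0,0,-50,0,18],[0,0,-70,0,18],[0,0,-75,0,18],[0,0,-75,0,18],[0,0,-75,0,18],[0,0,-75,0,18],[0,0,-75,0,18],[0,0,-75,0,18],[0,0,-75,0,18]]' 50
python3 - <<'E'
from h import *
import pickle
c=bot.read_camera("wrist");cv2.imwrite("pics/w14.png",c["pixels"][:,:,::-1])
pickle.dump(c,open("c14.pkl","wb"))
s=bot.read_state();print(s["tool_pos"]); T=cv2.Rodrigues(s["tcp_rot"])[0];print(np.degrees(np.arctan2(T[1,2],T[0,2])))
E
```

```text
time: 26.0
tool_pos: [0.5079, -0.0109, 0.1388]
tcp_rot: [-0.056, 2.196, -2.196]
wrist_force: [0.2, -0.4, -1.5]
width: 0.267
time: 27.25
tool_pos: [0.5079, -0.0115, 0.0641]
tcp_rot: [-0.054, 2.196, -2.196]
wrist_force: [0.2, 0.5, -1.2]
width: 0.269
[ 0.50785971 -0.0115155   0.0640015 ]
-87.17071289203386
```

View pics/w14.png

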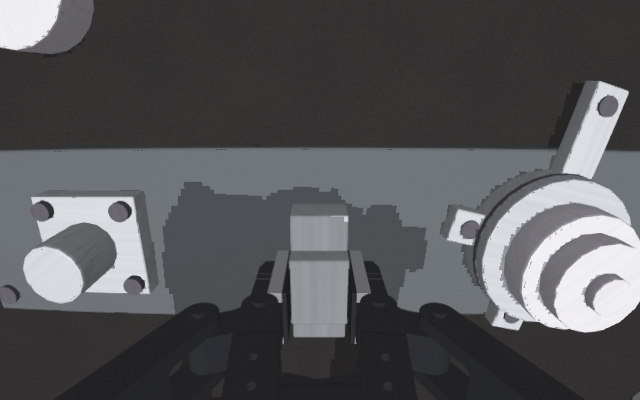

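```bash
python3 - <<'E'
from h import *
import pickle
c=pickle.load(open("c14.pkl","rb"));g=c["pixels"].mean(2)
s=bot.read_state();T=cv2.Rodrigues(s["tcp_rot"])[0]
P=[]
for u in list(range(110,280,10))+list(range(350,440,10)):
    col=g[135:165,u-2:u+3].mean(1); k=np.argmax(np.diff(col)); P.append((u,135+k+.5))
P=np.array(P);w=ray(c,P,.008)
f=np.polyfit(w[:,1],w[:,0],1);print("edge yaw",-np.degrees(np.arctan(f[0])),"edge x at TCP y",np.polyval(f,s["tool_pos"][1])*1e3,np.std(w[:,0]-np.polyval(f,w[:,1]))*1e3)
print(fit(c,"postf" if "postf" in M else "post",.503,.1085,.008,.047,(150,180),pad=3))
print(circ(c,(.503,.1085),.015,.05,w=.004),circ(c,(.514,-.131),.03,.048,w=.003,ang=range(20,160,3)))
E
```

```text
edge yaw 2.7717258648020877 edge x at TCP y 558.4198518332009 0.10658559082805126
(array([498.61, 115.17,   2.83]), np.float64(5498.0))
(array([503.12, 107.99,  14.11]), 90, 0.12) (array([ 513.67, -130.98,   29.25]), 47, 0.14)
```

```bash
python3 -m jog '[[0.6,0,-12,0,18],[0.6,0,-20,0,18],[0.6,0,-24,0,18],[0.6,0,-25.5,0,18],[0.6,0,-25.5,0,18],[0.6,0,-25.5,0,18],[0.6,0,-25.5,0,24],[0.6,0,-25.5,0,30],[0.6,0,-25.5,0,36],[0.6,0,-25.5,0,40]]' 50
python3 -m jog '[[0,0,20,0,42],[0,0,70,0,45],[-10,0,120,0,60],[-30,0,160,0,60],[-40,0,185,0,60],[-40,0,190,0,60],[-40,0,190,0,60],[-40,0,190,0,60],[-40,0,190,0,60],[-40,0,190,0,60]]' 30
python3 - <<'E'
from h import *
import pickle
c=bot.read_camera("wrist");cv2.imwrite("pics/w15.png",c["pixels"][:,:,::-1])
pickle.dump(c,open("c15.pkl","wb"))
s=bot.read_state();print(s["tool_pos"])
M["jawf"]=[(box(-.03,.03,-.012,.012,0,.016),0),(box(-.03,.03,-.012,.012,.016,.016),255),(box(-.015,.015,-.012,.012,.016,.026),0),(box(-.015,.015,-.012,.012,.026,.026),255)]
print(fit(c,"jawf",.508,-.0115,.008,.047,(165,195),pad=5),fit(c,"jaw",.508,-.0115,.008,.047,(165,195),pad=5))
print(circ(c,(.503,.1085),.015,.05,w=.004),circ(c,(.514,-.131),.04,.03,w=.004))
E
```

```text
time: 28.55
tool_pos: [0.5086, -0.0116, 0.0386]
tcp_rot: [-0.054, 2.196, -2.196]
wrist_force: [-0.1, 0.8, 0.6]
width: 0.468
time: 29.8
tool_pos: [0.4682, -0.0116, 0.2276]
tcp_rot: [-0.056, 2.197, -2.197]
wrist_force: [-0.3, -0.5, 0.7]
width: 0.703
[ 0.46834246 -0.01153713  0.22779631]
(array([508.94, -11.08,   2.92]), np.float64(188.3)) (array([508.81, -11.1 ,   2.9 ]), np.float64(228.3))
(array([503.01, 108.89,  14.51]), 81, 0.41) (array([ 514.33, -130.69,   39.3 ]), 86, 0.2)
```

View pics/w15.png

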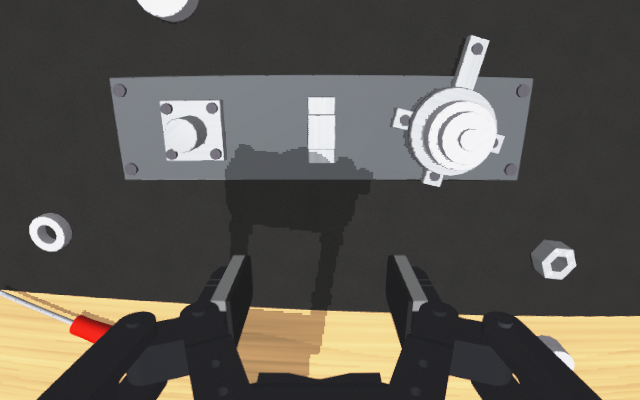

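```bash
python3 - <<'E'
from h import *
import pickle
for n in("c12","c15"):
    c=pickle.load(open(n+".pkl","rb"))
    print([fit(c,"nut",.382,-.276,0,a,(60,80),pad=6) for a in (.97,.5,.2)])
    print(fit(c,"basef",.5142,-.1308,.008,-.19,(165,195),pad=4))
E
```

```text
[(array([ 382.59, -273.5 ,   56.55]), np.float64(12.6)), (array([ 382.68, -273.5 ,   57.23]), np.float64(12.8)), (array([ 382.64, -273.51,   -3.49]), np.float64(12.6))]
(array([ 514.84, -130.1 ,  -11.83]), np.float64(3695.1))
[(array([ 382.33, -273.88,   55.64]), np.float64(13.6)), (array([ 382.35, -273.88,   55.63]), np.float64(13.7)), (array([ 382.33, -273.88,   -4.37]), np.float64(13.6))]
(array([ 514.25, -130.96,  -10.54]), np.float64(1195.2))
```

```bash
python3 -m jog '[[-6,-20,0,3,62],[-18,-60,0,7,62],[-36,-110,0,12,62],[-53,-162,0,17,62],[-68,-210,0,21,62],[-80,-245,-20,23.2,62],[-86,-260,-50,23.2,62],[-86,-262,-80,23.2,62],[-86,-262.4,-100,23.2,62],[-86,-262.4,-100,23.2,62]]' 40
python3 - <<'E'
from h import *
import pickle
c=bot.read_camera("wrist");cv2.imwrite("pics/w16.png",c["pixels"][:,:,::-1])
pickle.dump(c,open("c16.pkl","wb"))
s=bot.read_state();print(s["tool_pos"]); T=cv2.Rodrigues(s["tcp_rot"])[0];print(np.degrees(np.arctan2(T[1,2],T[0,2])))
print(fit(c,"nut",.3825,-.2737,0,-.07,(70,90),pad=6))
E
```

```text
time: 31.1
tool_pos: [0.3811, -0.2731, 0.1265]
tcp_rot: [-0.458, 1.974, -1.967]
wrist_force: [-0.7, 0.4, 0.9]
width: 0.726
[ 0.38207086 -0.27366741  0.1279295 ]
-63.98219738840925
(array([ 382.26, -273.59,   -3.45]), np.float64(14.5))
```

View pics/w16.png

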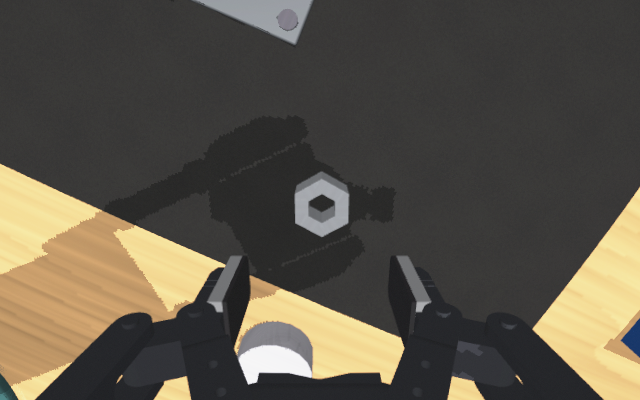

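```bash
python3 -m jog '[[0.2,-0.2,-30,0.5,56],[0.2,-0.2,-65,0.5,56],[0.2,-0.2,-88,0.5,56],[0.2,-0.2,-97,0.5,56],[0.2,-0.2,-99,0.5,56],[0.2,-0.2,-99,0.5,50],[0.2,-0.2,-99,0.5,42],[0.2,-0.2,-99,0.5,34],[0.2,-0.2,-99,0.5,30],[0.2,-0.2,-99,0.5,30]]' 50
python3 -m jog '[[0,0,0,0,30],[0,0,20,0,30],[0,0,50,0,30],[0,0,70,0,30],[0,0,70,0,30],[0,0,70,0,30],[0,0,70,0,30],[0,0,70,0,30],[0,0,70,0,30],[0,0,70,0,30]]' 50
python3 - <<'E'
from h import *
import pickle
c=bot.read_camera("wrist");cv2.imwrite("pics/w17.png",c["pixels"][:,:,::-1])
pickle.dump(c,open("c17.pkl","wb"))
s=bot.read_state();print(s["tool_pos"]); T=cv2.Rodrigues(s["tcp_rot"])[0];print(np.degrees(np.arctan2(T[1,2],T[0,2])))
E
```

```text
time: 32.4
tool_pos: [0.3834, -0.2747, 0.0307]
tcp_rot: [-0.462, 1.962, -1.965]
wrist_force: [-0.2, 0.8, 5.4]
width: 0.404
time: 33.65
tool_pos: [0.3826, -0.2741, 0.0993]
tcp_rot: [-0.463, 1.964, -1.964]
wrist_force: [0.7, 0.4, -1.3]
width: 0.405
[ 0.382691   -0.27416557  0.09936485]
-63.47842269875935
```

View pics/w17.png

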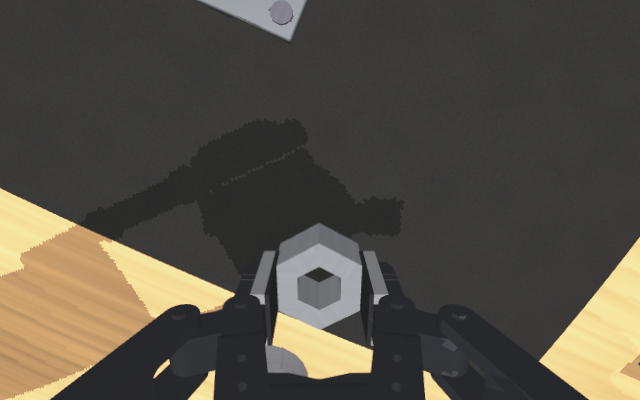

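```bash
python3 - <<'E'
from h import *
import pickle
c=pickle.load(open("c17.pkl","rb"));g=c["pixels"].mean(2)
print([(v,int(g[v,317:322].mean())) for v in list(range(218,248))+list(range(322,336))])
s=bot.read_state();T=cv2.Rodrigues(s["tcp_rot"])[0]
for x in(-.0208,.0208):
    for h in(-.0304,-.0084):
        p=s["tool_pos"]+T@[x,-h,0];print(x,h,proj(c,p)[0].round(1))
E
```

```text
[(218, 42), (219, 42), (220, 43), (221, 43), (222, 48), (223, 77), (224, 106), (225, 110), (226, 110), (227, 110), (228, 110), (229, 110), (230, 110), (231, 110), (232, 110), (233, 110), (234, 110), (235, 110), (236, 110), (237, 110), (238, 110), (239, 110), (240, 110), (241, 110), (242, 110), (243, 122), (244, 152), (245, 168), (246, 169), (247, 169), (322, 168), (323, 168), (324, 168), (325, 168), (326, 168), (327, 168), (328, 169), (329, 185), (330, 209), (331, 214), (332, 214), (333, 213), (334, 212), (335, 211)]
-0.0208 -0.0304 [319.5 222.2]
-0.0208 -0.0084 [319.6 242.9]
0.0208 -0.0304 [319.5 300.7]
0.0208 -0.0084 [319.6 330. ]
```

```bash
python3 -m jog '[[15,7,20,0,30],[50,20,40,0,30],[95,40,40,-2,30],[145,66,40,-4,30],[195,92,40,-6,30],[230,110,40,-7,30],[248,118.5,20,-7,30],[252.3,120.7,-20,-7,30],[252.3,120.7,-40,-7,30],[252.3,120.7,-40,-7,30]]' 50
python3 - <<'E'
from h import *
import pickle
c=bot.read_camera("wrist");cv2.imwrite("pics/w18.png",c["pixels"][:,:,::-1])
pickle.dump(c,open("c18.pkl","wb"))
s=bot.read_state();print(s["tool_pos"]); T=cv2.Rodrigues(s["tcp_rot"])[0];print(np.degrees(np.arctan2(T[1,2],T[0,2])))
E
```

```text
time: 34.95
tool_pos: [0.6327, -0.1531, 0.0569]
tcp_rot: [-0.356, 2.041, -2.036]
wrist_force: [0.1, -0.1, -0.6]
width: 0.409
[ 0.63408879 -0.15360871  0.05880538]
-70.50200277127723
```

View pics/w18.png

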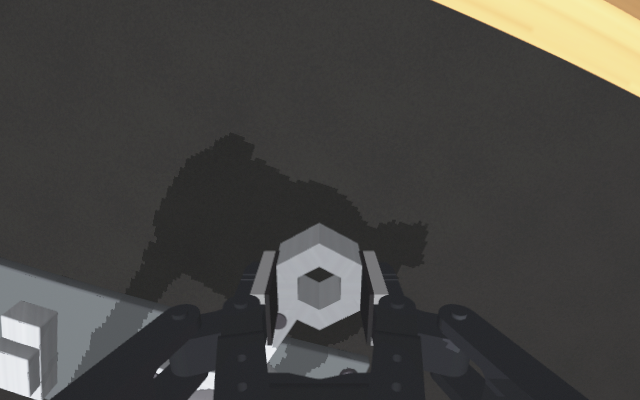

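```bash
python3 -m jog '[[0,0,-12,0,30],[0,0,-22,0,30],[0,0,-27,0,30],[0,0,-28.5,0,30],[0,0,-28.5,0,30],[0,0,-28.5,0,30],[0,0,-28.5,0,36],[0,0,-28.5,0,42],[0,0,-28.5,0,46],[0,0,-28.5,0,46]]' 50
python3 -m jog '[[0,0,20,0,48],[0,0,70,0,50],[0,0,120,0,60],[-10,0,160,0,60],[-30,0,195,0,60],[-50,0,210,0,60],[-60,0,210,0,60],[-60,0,210,0,60],[-60,0,210,0,60],[-60,0,210,0,60]]' 30
python3 - <<'E'
from h import *
import pickle
c=bot.read_camera("wrist");cv2.imwrite("pics/w19.png",c["pixels"][:,:,::-1])
pickle.dump(c,open("c19.pkl","wb"))
b=circ(c,(.5142,-.1309),.04,.03);print(b)
n=fit(c,"nut",.635,-.1535,0,-.184,(70,90),pad=3);print(n)
print(fit(c,"basef",.5142,-.1309,.008,-.184,(165,195),pad=3))
d=n[0][:2]-b[0][:2];print(np.hypot(*d),np.degrees(np.arctan2(d[1],d[0])))
# foot tip/edges
E
```

```text
time: 36.25
tool_pos: [0.6351, -0.1535, 0.0311]
tcp_rot: [-0.35, 2.036, -2.036]
wrist_force: [0.3, -0.1, -0.1]
width: 0.537
time: 37.5
tool_pos: [0.5751, -0.1533, 0.2399]
tcp_rot: [-0.352, 2.038, -2.036]
wrist_force: [0.9, 0.0, -0.0]
width: 0.702
(array([ 514.84, -130.88,   39.38]), 82, 0.28)
(array([ 635.04, -153.27,   -9.63]), np.float64(38.6))
(array([ 513.98, -131.03,  -10.46]), np.float64(2722.2))
122.26754311754196 -10.551719175689925
```

View pics/w19.png

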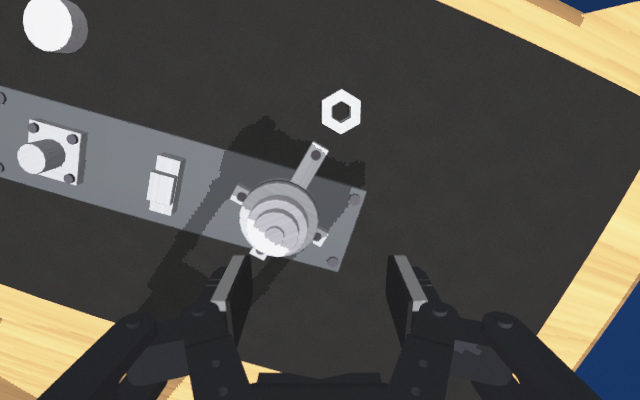

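```bash
python3 - <<'E'
from h import *
import pickle
d=pickle.load(open("c0.pkl","rb"))["scene"];c=bot.read_camera("scene")
for n,p,r in(("sring",(.386,.279),20),("snut",(.608,.336),12),("blank",(.623,.126),18)):
    q=proj(d,[*p,.01])[0].astype(int);a=[x["pixels"][q[1]-r:q[1]+r,q[0]-r:q[0]+r].astype(int) for x in (d,c)];print(n,np.abs(a[0]-a[1]).mean().round(2))
cv2.imwrite("pics/s20.png",c["pixels"][:,:,::-1])
print(bot.read_state()["wrist_force"])
E
```

```text
sring 1.74
snut 1.81
blank 1.5
[-0.19214856  0.07718959  0.15032171]
```

View pics/s20.png

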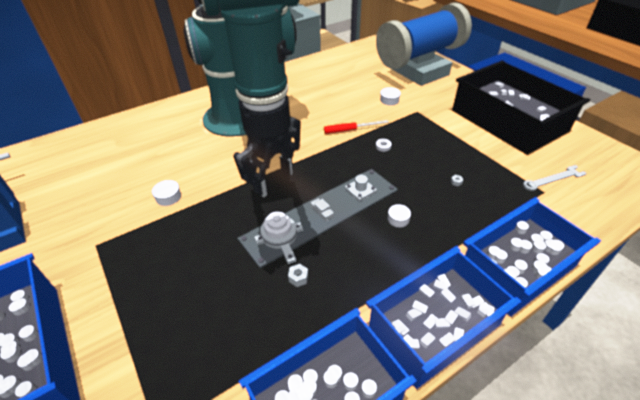

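The scene view shows the stack on the base at (278,227), the jaw at (321,207), the nut off the foot tip at (297,274), and the small parts where they were. The gripper is well clear, so I'm handing in.

```bash
python3 -c "
from workcell import bot
print(bot.finish_job())"
```

```text
the job is handed in; nothing more can be done
None
```

I built the clamp unit in the order asked and handed it in at about 37.6 s. No verdict was reported, so these are my own last camera checks:

- **Ring and cap:** the ring first landed about 1.6 mm off the base's centre, so I gripped it again and re-centred it before placing the cap. It then measured about 0.5 mm off. The last close view of the stack, with weaker edges, put the ring about 1.3 mm and the cap about 0.8 mm off the base's centre. The cap is boss up and about 0.5 mm off the ring.
- **Jaw block:** it is within about 0.3 mm of midway between base and post. Its angle is 2.9°, against about 2.7–2.8° for the plate.
- **Nut:** it lies flat, with a flat facing the foot. Its centre is 122–123 mm from the base axis at −10.55°, in line with the foot, which leaves about 19–20 mm clear of the tip. Its flats are turned about 1° off the foot's line.
- **Left alone:** the small ring, small nut and blank look unchanged from the start in the scene camera, and the gripper finished clear of everything.

**Disagreements:** the cameras differed by up to about 2–5 mm on absolute positions. I therefore placed everything relative to what the wrist camera saw. Some of the base outline fits matched poorly because of shadows and the parts stacked on it, so I relied on the circle fits there.

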